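Clear spent vials into the child-resistant waste jar

TASK

Clear the spent vials off the carousel into the waste jar: press the jar's child-resistant cap down while turning it anticlockwise, take it off and stand it right way up on the bench, put every vial that is on the carousel into the jar, then put the cap back on and press and turn it clockwise until it is fully home. The carousel spins at a touch. Leave the spirit burner, the culture bottle and the Petri dishes where they are.

Things in the scene. Friction and masses are not known exactly. Their poses are not given: they have to be found in the camera images.
- jar: Waste jar, fixed: round clear plastic jar 112 mm in diameter, clamped upright in a steel holder bolted to the bench (flange 150 mm across). Origin: on the bench under its centre, z up. Shoulder slopes from 154 up to 173 mm above the bench, then a neck 50 mm outside. Inside it is 106 mm wide, its floor 12 mm above the bench with a 10 mm domed push-up.
- jar_mouth (a point): Centre of the jar's mouth, level with the neck's rim, 200 mm above the bench; the bore is 45 mm. Outside, 7 to 11 mm below the rim, the neck has two bayonet lugs along the jar's +x and -x, each about 40 degrees long with a stop at its clockwise end.
- cap: Outer shell of the jar's child-resistant cap: ribbed, black, 68 mm in diameter, 34 mm high, open below, about 100 g in all. Origin: centre of its lower edge, z up; on the jar the origin is 180 mm above the bench. It turns idly on the inner cap both ways, unless pressed down 4 mm against a spring (5 N at first, 10 N fully down; push with 12 to 20 N).
- cap_top (a point): Centre of the cap's top face. While pressed, the shell's drive teeth (30 degrees apart, so up to 30 degrees are lost first) turn the inner cap. Opening: press, turn anticlockwise seen from above by 80 to 90 degrees, lift (again if it holds). Closing: set it over the neck, press, turn clockwise until it stops; if it sits 9 mm high, lugs rest on lugs and drop past in that turn.
- cap_inner: White inner cap carried in the shell (same origin and z, its own x). Its two lugs, along its +x and -x, hook under the jar's: fully home, its x lies along the jar's x (either way round). It comes off and goes on freely when 45 to 130 degrees anticlockwise of home. It keeps its angle in the shell while carried.
- stand: Fixed foot of the vial carousel: black disc 170 mm in diameter. Origin: on the bench at the carousel's axis.
- turntable (a joint): Angle of the carousel's steel plate, 270 mm in diameter, its top 30 mm above the bench, with an 8 mm high, 28 mm wide hub nut in the middle. It spins freely on a ball bearing at a touch; it is not driven.
- vial1: Spent glass vial with a white screw cap, a plain upright cylinder 28 mm in diameter and 60 mm high, about 40 g. Origin: centre of its underside, z along the vial towards its cap. From start to start some of the five vials are absent.
- vial1_mid (a point): Middle of vial1, 30 mm up its axis.
- vial2: Spent glass vial with a white screw cap, a plain upright cylinder 28 mm in diameter and 60 mm high, about 40 g. Origin: centre of its underside, z along the vial towards its cap. From start to start some of the five vials are absent.
- vial2_mid (a point): Middle of vial2, 30 mm up its axis.
- vial3: Spent glass vial with a white screw cap, a plain upright cylinder 28 mm in diameter and 60 mm high, about 40 g. Origin: centre of its underside, z along the vial towards its cap. From start to start some of the five vials are absent.
- vial3_mid (a point): Middle of vial3, 30 mm up its axis.
- vial4: Spent glass vial with a white screw cap, a plain upright cylinder 28 mm in diameter and 60 mm high, about 40 g. Origin: centre of its underside, z along the vial towards its cap. From start to start some of the five vials are absent.
- vial4_mid (a point): Middle of vial4, 30 mm up its axis.
- vial5: Spent glass vial with a white screw cap, a plain upright cylinder 28 mm in diameter and 60 mm high, about 40 g. Origin: centre of its underside, z along the vial towards its cap. From start to start some of the five vials are absent.
- vial5_mid (a point): Middle of vial5, 30 mm up its axis.
- burner: Bystander: unlit glass spirit burner, 72 mm in diameter, 80 mm high. Origin: centre of its underside.
- flask: Bystander: glass culture bottle, 58 mm in diameter, 106 mm high. Origin: centre of its underside.
- dishes: Bystander: stack of three Petri dishes, 92 mm in diameter, 44 mm high. Origin: centre of its underside.

How it is judged:
By the outcome, as a careful person would: the job done as asked, in the order asked, and still so for the second after the job is handed in, with the robot touching nothing.
Of vial1, vial2, vial3, vial4, vial5 only 2 to 4 are there at a start; the rules pass over those that are not, and their reading is None.
At some moment in a run one of cap may be knocked a few centimetres aside while the robot is not near it.
It also fails if it takes over 210 s, if anything falls off the work surface, if the arm or the gripper's body presses on something with over 40 N, if the wrist force passes 120 N, or if a joint passes its speed limit or range.

ROBOT

A 6-joint arm with a two-finger parallel gripper is mounted at the origin on the work surface. World frame = base frame: x ahead of the robot, y to its left, z up, the work surface at z = 0. Lengths are in m, angles in degrees, forces in N, time in s.
With the tool pointing down it reaches from about 0.325 to 0.85 m from the base axis. Payload 15.5 kg.
Tool frame: the origin (TCP) lies midway between the tips of the shut fingers; the grasp point (between the pads) lies 19 mm behind it; z points along the fingers, y is the line along which they close (so a half turn about z gives the same grasp; the last joint's range is limited). The gripper opens to 91 mm and grips with 3 to 60 N. Pads are 32 mm wide; open, the fingers measure 118 mm over their backs; the gripper's body (76 mm by 178 mm) begins 60 mm behind the grasp point.
Start: joints at [-5.472, 28.281, 77.091, -0, 74.628, -5.472], TCP at [0.625, 0, 0.214] pointing down, gripper open.
Joint ranges: [-166.48, 166.48], [-47.26, 123.95], [12.59, 153.08], [-70.14, 250.14], [6.76, 159.57], [-176.63, 176.63]. Speed limits (degrees/s): [108.29, 108.29, 147.25, 172.46, 172.46, 172.46].

INTERFACE

Orientations are given as a 3x3 rotation matrix whose columns are the frame's x, y, z axes.
In Python, from bench import ctrl gives the robot as it stands. The module is installed in compiled form; this text tells all that it offers. Calls block until the motion is done:
- ctrl.goto(position, orientation): joint-space move of the TCP to a pose.
- ctrl.move_l(position, vel=0.15, ori=None, contact_N=None): straight line of the TCP; ori=None keeps the orientation; vel is the mean speed in m/s. With contact_N (N) it stops when the force on the tool has changed by that much, and returns True; else False.
- ctrl.movej(angles): joint-space move.
- ctrl.command_gripper(opening): opening from 0.0 (shut) to 1.0 (fully open); the grip force is fixed at half the most; returns when the fingers have stopped.
- ctrl.sleep(seconds).
- ctrl.ik(position, orientation): joint angles nearest the present ones, or None.
- ctrl.read_camera(name): name is "scene" or "side" or "wrist"; returns the picture (480x640x3 uint8, blue, green, red); there is no depth.
- ctrl.camera_params(name): a dict with "fx", "fy", "cx", "cy" (pixels), "D" ([k1, k2, p1, p2, k3] as OpenCV has them; the pictures are not rectified), "pose" (4x4, takes a point from camera to world coordinates); the wrist camera has in their place "T_tool_cam" (4x4, takes a point from camera to tool coordinates, whose origin is the TCP and whose axes are the flange's). Camera axes: x right, y up, looking along -z (the intrinsics and any distortion apply to the point x, -y, -z); pixel columns grow to the right and rows downward; lengths in m; the calibration is good to about 2 mm. A picture is of the moment at which its call begins: read the wrist's pose just before it. camera_params takes no time and is no camera call.
A pose or a line that the arm cannot do raises ctrl.MotionError and nothing moves.
- ctrl.sign_off(): hands the job in; it is judged then, once.
Readings, each from a call of its own:
- ctrl.current_t(): time.
- ctrl.current_q(): joint angles.
- ctrl.current_dq(): joint speeds.
- ctrl.current_effort(): joint torques, N m.
- ctrl.current_tool_pos(): TCP position.
- ctrl.current_eef_rot(): TCP orientation.
- ctrl.current_contact_force(): force on the tool from outside, world axes, zero at the start.
- ctrl.current_wrist_torque(): the same for the moment, N m.
- ctrl.current_grip_width(): opening from 0.0 (shut) to 1.0 (fully open).
- ctrl.current_grasp_force(): force on a finger pad.
Only numpy, scipy, OpenCV 4.12 (cv2) and the standard library are available. Lean on these libraries where they do the work, as an engineer would, in place of code of your own. Each camera call takes 0.05 s, during which the arm holds its last target. There are 200 camera calls.

## Working session

There is one attempt and no reset: what is moved stays moved. The work goes in short steps, each a Python script; the robot and the scene stay as the last script left them, time stands still between calls to the robot, and variables do not carry over. Pictures are saved under pics/ and viewed, at most 14 in all, crops included, and the job is handed in when it is done.

```bash
mkdir -p pics; python3 - <<'E'
from bench import ctrl
import cv2,numpy as np
np.set_printoptions(precision=4,suppress=True)
for n in ["scene","side","wrist"]:
    cv2.imwrite(f"pics/{n}0.png",ctrl.read_camera(n)); print(n,ctrl.camera_params(n))
print(ctrl.current_eef_rot(),ctrl.current_t())
E
```

```text
scene {'fx': 503.37076789085296, 'fy': 503.37076789085296, 'cx': 312.17241796173147, 'cy': 241.5262683437352, 'D': array([-0.0312,  0.    ,  0.    ,  0.    ,  0.    ]), 'pose': array([[-0.8512, -0.389 ,  0.3523,  0.9847],
       [ 0.5248, -0.6293,  0.5732,  0.6157],
       [-0.0013,  0.6728,  0.7399,  0.948 ],
       [ 0.    ,  0.    ,  0.    ,  1.    ]])}
side {'fx': 499.529483089405, 'fy': 499.529483089405, 'cx': 315.30212288911486, 'cy': 240.57450034206252, 'D': array([-0.0069,  0.    ,  0.    ,  0.    ,  0.    ]), 'pose': array([[ 0.949 ,  0.1687, -0.2664,  0.3548],
       [-0.3153,  0.5036, -0.8043, -0.76  ],
       [-0.0016,  0.8473,  0.5311,  0.6242],
       [ 0.    ,  0.    ,  0.    ,  1.    ]])}
wrist {'fx': 371.5982417531633, 'fy': 371.5982417531633, 'cx': 320.42617387603786, 'cy': 233.77016248624446, 'D': array([-0.0735,  0.    ,  0.    ,  0.    ,  0.    ]), 'T_tool_cam': array([[ 0.0013,  0.9659,  0.259 ,  0.0725],
       [ 1.    , -0.0013, -0.0001, -0.0007],
       [ 0.0003,  0.259 , -0.9659, -0.1704],
       [ 0.    ,  0.    ,  0.    ,  1.    ]])}
[[ 0.      1.     -0.0008]
 [ 1.     -0.      0.0001]
 [ 0.0001 -0.0008 -1.    ]] 0.15
```

View pics/scene0.png

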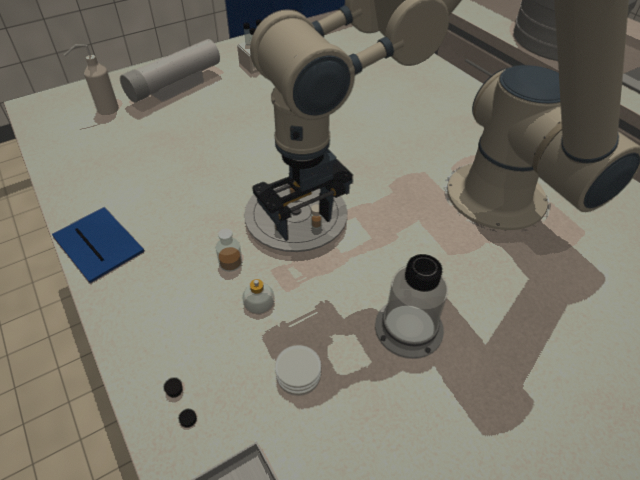

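View pics/side0.png

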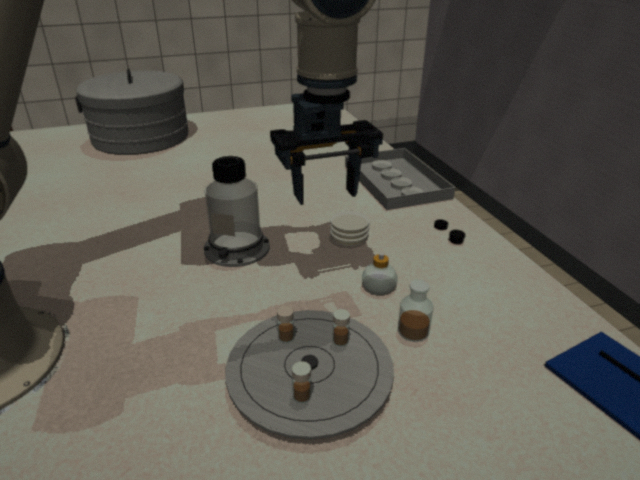

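View pics/wrist0.png

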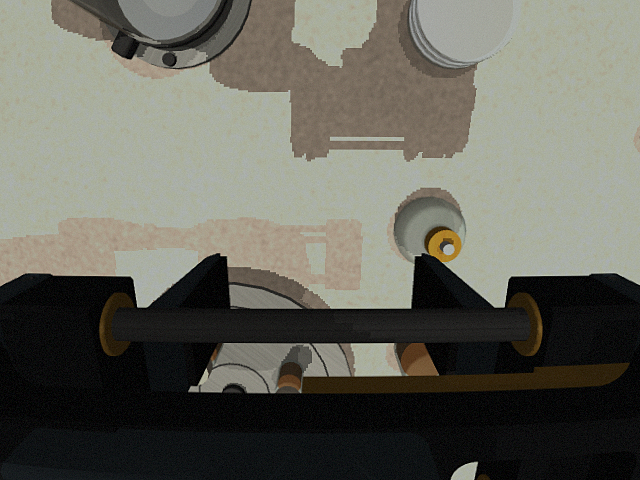

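The pictures show three vials on the carousel: side-view caps at (285,313), (341,316) and (301,370). The jar's cap is at side (229,164) and scene (424,267). The burner, the bottle and the dishes stand between them.

```bash
cat > h.py <<'E'
from bench import ctrl
import cv2,numpy as np
np.set_printoptions(precision=4,suppress=True)
def cam(n):
    p=ctrl.camera_params(n)
    if n=="wrist":
        T=np.eye(4);T[:3,:3]=ctrl.current_eef_rot();T[:3,3]=ctrl.current_tool_pos()
        p["pose"]=T@p["T_tool_cam"]
    p["K"]=np.array([[p["fx"],0,p["cx"]],[0,p["fy"],p["cy"]],[0,0,1]])
    return p
def ray(p,uv):
    x,y=cv2.undistortPoints(np.array([[uv]],float),p["K"],p["D"])[0,0]
    return p["pose"][:3,3],p["pose"][:3,:3]@np.array([x,-y,-1])
def onz(p,uv,z):
    o,d=ray(p,uv); return o+d*(z-o[2])/d[2]
def pix(p,X):
    c=np.linalg.inv(p["pose"])@np.r_[X,1]; c=c[:3]*[1,-1,-1]
    return cv2.projectPoints(c[None],np.zeros(3),np.zeros(3),p["K"],p["D"])[0][0,0]
def R(a):  # tool down, tool y (closing) at world angle a deg
    a=np.radians(a);y=np.array([np.cos(a),np.sin(a),0]);z=np.array([0,0,-1.]);return np.c_[np.cross(y,z),y,z]
E
python3 - <<'E'
from h import *
s,c=cam("side"),cam("scene")
for n,p,uv,z in [("cap",s,(229,164),.214),("cap",c,(424,267),.214),("dish",c,(298,367),.044),("dish",s,(350,227),.044),("burn",c,(257,285),.08),("burn",s,(381,258),.08),("flask",c,(226,236),.106),("flask",s,(419,287),.106),
 ("hub",s,(311,361),.038),("v",s,(285,312),.09),("v",s,(341,315),.09),("v",s,(301,369),.09)]:
    print(n,onz(p,uv,z))
for xyz in [(.5,.28,.45),(.45,.2,.45)]:
  for a in (0,45,90,135,180,-45,-90,-135): print(xyz,a,ctrl.ik(xyz,R(a)))
E
```

```text
cap [0.486  0.1976 0.214 ]
cap [0.4899 0.2133 0.214 ]
dish [0.7546 0.1868 0.044 ]
dish [0.7394 0.1488 0.044 ]
burn [ 0.7397 -0.0113  0.08  ]
burn [ 0.7286 -0.037   0.08  ]
flask [ 0.7425 -0.1547  0.106 ]
flask [ 0.735  -0.1724  0.106 ]
hub [ 0.5282 -0.2136  0.038 ]
v [ 0.5061 -0.1446  0.09  ]
v [ 0.5905 -0.1807  0.09  ]
v [ 0.4944 -0.2723  0.09  ]
(0.5, 0.28, 0.45) 0 [ 23.2791  16.4245  60.2866  -0.     103.2889  23.2791]
(0.5, 0.28, 0.45) 45 [ 23.2791  16.4245  60.2866  -0.     103.2889 -21.7209]
(0.5, 0.28, 0.45) 90 [ 23.2791  16.4245  60.2866  -0.     103.2889 -66.7209]
(0.5, 0.28, 0.45) 135 [  23.2791   16.4245   60.2866   -0.      103.2889 -111.7209]
(0.5, 0.28, 0.45) 180 [  23.2791   16.4245   60.2866   -0.      103.2889 -156.7209]
(0.5, 0.28, 0.45) -45 [ 23.2791  16.4245  60.2866  -0.     103.2889  68.2791]
(0.5, 0.28, 0.45) -90 [ 23.2791  16.4245  60.2866  -0.     103.2889 113.2791]
(0.5, 0.28, 0.45) -135 [ 23.2791  16.4245  60.2866  -0.     103.2889 158.2791]
(0.45, 0.2, 0.45) 0 [ 17.011    8.5927  70.6441  -0.     100.7632  17.011 ]
(0.45, 0.2, 0.45) 45 [ 17.011    8.5927  70.6441  -0.     100.7632 -27.989 ]
(0.45, 0.2, 0.45) 90 [ 17.011    8.5927  70.6441  -0.     100.7632 -72.989 ]
(0.45, 0.2, 0.45) 135 [  17.011     8.5927   70.6441   -0.      100.7632 -117.989 ]
(0.45, 0.2, 0.45) 180 [  17.011     8.5927   70.6441   -0.      100.7632 -162.989 ]
(0.45, 0.2, 0.45) -45 [ 17.011    8.5927  70.6441  -0.     100.7632  62.011 ]
(0.45, 0.2, 0.45) -90 [ 17.011    8.5927  70.6441  -0.     100.7632 107.011 ]
(0.45, 0.2, 0.45) -135 [ 17.011    8.5927  70.6441  -0.     100.7632 152.011 ]
```

```bash
python3 - <<'E'
from h import *
ctrl.goto((.488,.205,.40),R(0)); p=cam("wrist"); im=ctrl.read_camera("wrist"); cv2.imwrite("pics/w1.png",im)
print(pix(p,(.488,.205,.214)),ctrl.current_t())
m=(im.max(2)<60).astype(np.uint8)
n,l,st,ce=cv2.connectedComponentsWithStats(m)
for i in range(1,n):
    if st[i,4]>300: print(st[i],ce[i])
im=ctrl.read_camera("scene"); cv2.imwrite("pics/s1.png",im)
E
```

```text
[321.1348 210.3708] 1.3833
[ 580    0   32  144 2166] [596.3989  70.4995]
[ 284  166   69   70 2059] [318.2244 199.4153]
[ 297  182   43   43 1423] [318.0892 203.2319]
[610 210  23  20 378] [620.8519 219.4339]
[     0    244    640    236 114619] [320.1295 382.4977]
```

View pics/w1.png

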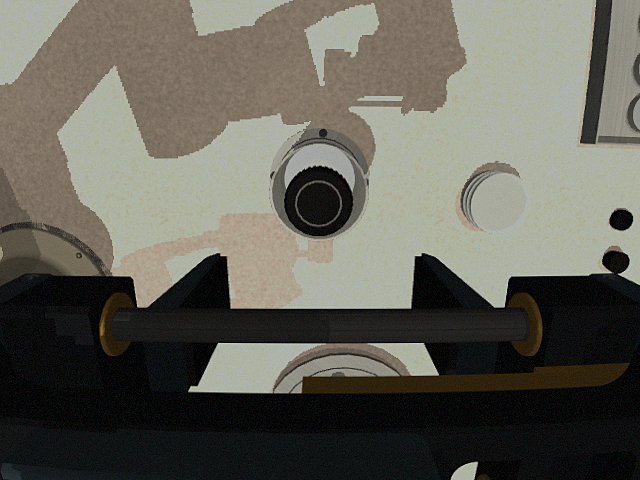

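The cap's ring centre is at (318,203). The jar is clear all round.

```bash
cat >> h.py <<'E'
def F(): return ctrl.current_contact_force()
def turn(x,y,z,a0,a1,step=15,lo=13,hi=18,f0=None,tstop=None):
    f0=F() if f0 is None else f0; a=a0
    while a!=a1:
        a=min(a+step,a1) if a1>a else max(a-step,a1)
        ctrl.move_l((x,y,z),ori=R(a)); f=(F()-f0)[2]; t=ctrl.current_wrist_torque()[2]
        print(a,"Fz %.1f Tz %.2f z %.4f w %.3f t %.1f"%(f,t,ctrl.current_tool_pos()[2],ctrl.current_grip_width(),ctrl.current_t()))
        if tstop and abs(t)>tstop: break
        if abs(f)<lo: z-=.0005
        if abs(f)>hi: z+=.0004
    return a,z
E
python3 - <<'E'
from h import *
p=cam("wrist"); c=onz(p,(318.1,203.2),.214); x,y=c[:2]; print(c)
ctrl.goto((x,y,.30),R(-40)); ctrl.move_l((x,y,.186),vel=.08)
f0=F(); ctrl.command_gripper(0.0); print("w",ctrl.current_grip_width(),ctrl.current_grasp_force(),F()-f0)
f0=F(); hit=ctrl.move_l((x,y,.178),vel=.01,contact_N=15); z=ctrl.current_tool_pos()[2]; print(hit,z,F()-f0)
a,z=turn(x,y,z,-40,65,f0=f0)
print(z)
E
```

```text
[0.4851 0.2119 0.214 ]
w 0.740788589309619 30.00032365322113 [ 0.1009 -1.431   2.2865]
True 0.18441977172721813 [-2.6951 -0.8038 10.0854]
-25 Fz 3.1 Tz 0.03 z 0.1846 w 0.739 t 5.0
-10 Fz 8.5 Tz 0.06 z 0.1844 w 0.740 t 5.5
5 Fz 4.7 Tz -0.05 z 0.1837 w 0.741 t 5.9
20 Fz 6.2 Tz -0.10 z 0.1834 w 0.742 t 6.3
35 Fz 6.9 Tz -0.05 z 0.1829 w 0.738 t 6.7
50 Fz 7.0 Tz -0.06 z 0.1825 w 0.741 t 7.1
65 Fz 7.9 Tz 0.01 z 0.1821 w 0.742 t 7.5
0.18091977172721813
```

```bash
cat >> h.py <<'E'
def press(x,y,f0z,target=15,zmin=.17,zhop=.0005):
    z=ctrl.current_tool_pos()[2]
    while z>zmin:
        z-=zhop; ctrl.move_l((x,y,z),vel=.02); ctrl.sleep(.1); f=F()[2]-f0z
        print("press z %.4f tcp %.4f F %.1f"%(z,ctrl.current_tool_pos()[2],f))
        if f>=target: break
    return z
E
python3 - <<'E'
from h import *
x,y=.4851,.2119
f0=F(); f0[2]-=7.9
z=press(x,y,f0[2],15,.176)
a,z=turn(x,y,z,65,170,f0=f0)
print(z,f0)
E
```

```text
press z 0.1816 tcp 0.1822 F 7.3
press z 0.1811 tcp 0.1819 F 10.9
press z 0.1806 tcp 0.1818 F 19.1
80 Fz 17.1 Tz -0.12 z 0.1818 w 0.741 t 8.9
95 Fz 17.1 Tz -0.13 z 0.1818 w 0.741 t 9.4
110 Fz 16.6 Tz -0.11 z 0.1819 w 0.738 t 9.8
125 Fz 17.1 Tz -0.06 z 0.1818 w 0.740 t 10.2
140 Fz 16.4 Tz -0.04 z 0.1819 w 0.740 t 10.6
155 Fz 10.6 Tz -0.82 z 0.1812 w 0.742 t 11.0
170 Fz 19.4 Tz -0.19 z 0.1812 w 0.739 t 11.4
0.18047489629990557 [1.0538 0.4819 2.1164]
```

```bash
python3 - <<'E'
from h import *
x,y=.4851,.2119
for z in (.183,.186,.189,.192,.196):
    ctrl.move_l((x,y,z),vel=.02); ctrl.sleep(.1); print(z,F(),ctrl.current_wrist_torque(),ctrl.current_grip_width())
    if F()[2]<-12: break
cv2.imwrite("pics/s2.png",ctrl.read_camera("scene")[200:380,330:530].repeat(3,0).repeat(3,1))
E
```

```text
0.183 [1.5215 6.0086 4.1239] [ 1.1458 -0.2002  0.0485] 0.7393916473557349
0.186 [3.5006 5.3677 1.129 ] [ 0.8833 -0.4011 -0.0323] 0.7413762724005818
0.189 [1.4413 1.892  0.3238] [ 0.5566 -0.1774  0.0354] 0.7378897317583741
0.192 [ 0.4559 -0.1783 -0.2044] [ 0.2476 -0.1995  0.0254] 0.7419385119556003
0.196 [ 1.708  -0.0313 -1.2078] [ 0.1849 -0.0445 -0.0143] 0.7422644606651055
```

View pics/s2.png

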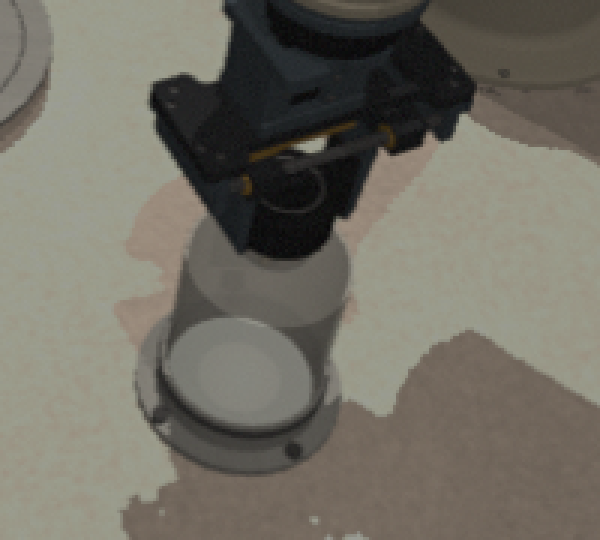

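The cap is off and hanging in the gripper; the neck below it is free. Next I set it on the open bench.

```bash
python3 - <<'E'
from h import *
x,y=.4851,.2119
ctrl.move_l((x,y,.28),vel=.1); print(F())
ctrl.goto((.44,.03,.12),R(100)); ctrl.move_l((.44,.03,.02),vel=.1); ctrl.sleep(.2); f0=F()
z=.014
while z>.003:
    ctrl.move_l((.44,.03,z),vel=.02); ctrl.sleep(.1); f=F()-f0
    print(z,ctrl.current_tool_pos()[2],f)
    if f[2]>2: break
    z-=.001
ctrl.command_gripper(1.0); ctrl.move_l((.44,.03,.12),vel=.1); print(F(),ctrl.current_t())
# carousel overview
ctrl.goto((.53,-.20,.36),R(0)); p=cam("wrist"); cv2.imwrite("pics/w3.png",ctrl.read_camera("wrist")); np.save("pose3.npy",p["pose"])
s=ctrl.read_camera("scene");cv2.imwrite("pics/s3.png",s)
E
```

```text
[ 0.0302  0.865  -1.1381]
0.014 0.013983189656375048 [-0.2162  1.1078  0.2482]
0.013000000000000001 0.01299476733966623 [ 0.7327  0.0765 -1.0254]
0.012 0.011992858991351576 [-0.0331  0.9149  0.0814]
0.011 0.01098120927065403 [ 0.417   1.2008 -0.6289]
0.009999999999999998 0.009977212988154821 [ 0.4649  0.6462 -0.3729]
0.008999999999999998 0.009004935414796716 [ 0.7302  0.3868 -0.0667]
0.007999999999999997 0.007968217733154741 [-0.587  -0.0773  0.2027]
0.006999999999999997 0.006976562086777757 [ 0.2122  0.9304 -0.1056]
0.005999999999999997 0.00596923775209492 [-0.2181  0.3604  0.5909]
0.004999999999999997 0.004984110838188432 [-0.0382 -0.1671  0.2009]
0.003999999999999997 0.00398070742894727 [-0.9448  0.3442 -0.3617]
[0.6716 0.7527 0.0629] 22.7333
```

View pics/w3.png

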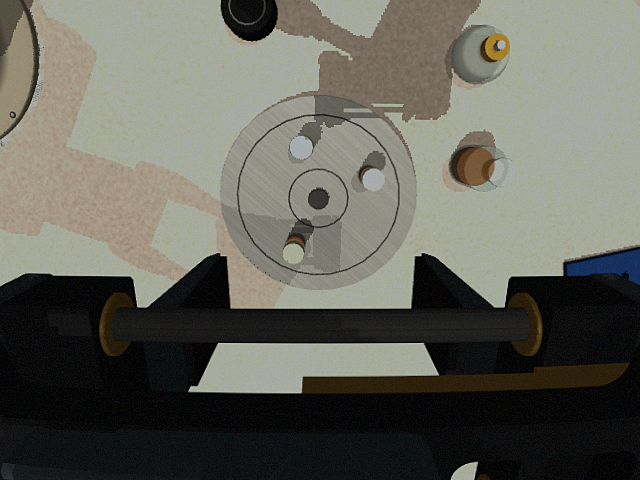

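View pics/s3.png

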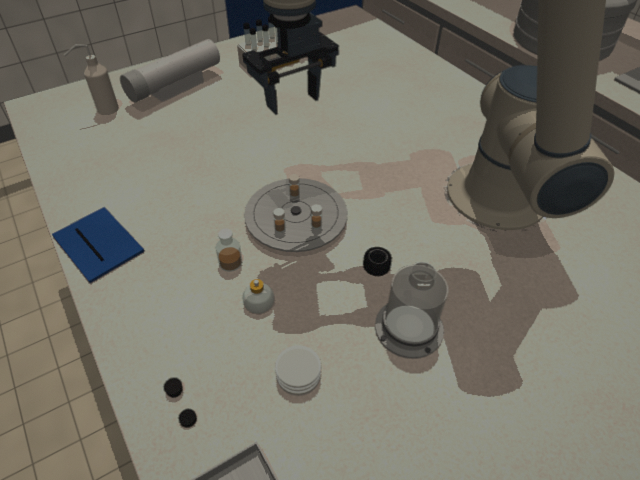

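The cap stands upright at wrist (249,8). There are three vials, with tops at (301,147), (373,180) and (293,253), and the hub at (318,198).

```bash
cat >> h.py <<'E'
def tops(im,p,hub):
    u=pix(p,np.r_[hub,.03]); m=np.zeros(im.shape[:2],np.uint8); cv2.circle(m,tuple(int(v) for v in u),95,255,-1)
    g=cv2.cvtColor(im,cv2.COLOR_BGR2GRAY); m[g<185]=0
    m=cv2.morphologyEx(m,cv2.MORPH_OPEN,np.ones((7,7),np.uint8))
    n,l,st,ce=cv2.connectedComponentsWithStats(m)
    return [(ce[i],st[i,2:],onz(p,ce[i],.09)) for i in range(1,n) if 200<st[i,4]<1500]
E
python3 - <<'E'
from h import *
im=cv2.imread("pics/w3.png"); p=cam("wrist"); hub=onz(p,(318.5,198),.038)[:2]; print(hub, onz(p,(301,147),.09), onz(p,(373,180),.09), onz(p,(293,253),.09), "cap",onz(p,(249,8),.034))
for v,(b) in zip("abc",[(301,147),(373,180),(293,253)]): print(im[b[1],b[0]])
print(im[220,380],im[150,260])
for t in tops(im,p,hub): print(*t, np.linalg.norm(t[2][:2]-hub))
E
```

```text
[ 0.5259 -0.2088] [ 0.5059 -0.1405  0.09  ] [ 0.5906 -0.1783  0.09  ] [ 0.4947 -0.2692  0.09  ] cap [0.4405 0.0258 0.034 ]
[177 173 169]
[170 170 165]
[145 169 166]
[131 143 148] [133 145 150]
```

```bash
sed -i 's/m\[g<185\]/m[g<157]/' h.py; cat >> h.py <<'E'
JAR=(.4851,.2119); HUB=np.array([.5259,-.2088])
def pick(v):
    r=v-HUB; a=(np.degrees(np.arctan2(r[1],r[0]))+90)%180
    if a>90: a-=180
    ctrl.command_gripper(.75)
    ctrl.goto((*v,.17),R(a)); ctrl.move_l((*v,.066),vel=.1)
    ctrl.command_gripper(0.0); w=ctrl.current_grip_width(); print("w",w*91,ctrl.current_grasp_force())
    ctrl.move_l((*v,.16),vel=.1); print("w",ctrl.current_grip_width()*91)
E
python3 - <<'E'
from h import *
im=cv2.imread("pics/w3.png"); p=cam("wrist")
for t in tops(im,p,HUB): print(*t, np.linalg.norm(t[2][:2]-HUB))
pick(np.array([.5059,-.1405]))
ctrl.goto((.50,-.02,.33),R(0)); ctrl.goto((*JAR,.33),R(0)); 
p=cam("wrist"); cv2.imwrite("pics/w4.png",ctrl.read_camera("wrist")); print(pix(p,(*JAR,.2)))
print(ctrl.current_t(),ctrl.current_grip_width()*91)
cv2.imwrite("pics/side4.png",ctrl.read_camera("side"))
E
```

```text
[300.5312 147.2161] [ 22  21 384] [ 0.5054 -0.1407  0.09  ] 0.07111178138965513
[373.3937 179.3727] [ 22  21 381] [ 0.5911 -0.1776  0.09  ] 0.07227849355264501
[292.731  253.0411] [ 20  19 316] [ 0.4944 -0.2692  0.09  ] 0.06813262559602347
w 27.246890876245672 29.980112314224243
w 26.954965769019616
[321.0722 223.0304]
30.3 27.21223727391244
```

View pics/w4.png

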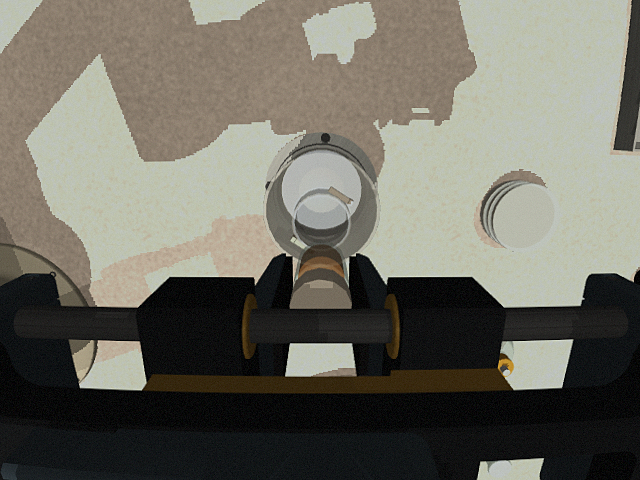

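The vial is held above the mouth, which is centred near (322,221) as predicted.

```bash
cat >> h.py <<'E'
def drop():
    ctrl.goto((*JAR,.28),R(0)); hit=ctrl.move_l((*JAR,.208),vel=.05,contact_N=8); print("hit",hit,ctrl.current_tool_pos())
    if hit: return False
    ctrl.command_gripper(.75); ctrl.sleep(.3); ctrl.move_l((*JAR,.30),vel=.15); return True
def look():
    ctrl.goto((.50,-.02,.33),R(0)); ctrl.goto((.53,-.20,.36),R(0)); ctrl.sleep(.2); p=cam("wrist"); im=ctrl.read_camera("wrist")
    return tops(im,p,HUB),im
E
python3 - <<'E'
from h import *
if drop():
    t,im=look(); cv2.imwrite("pics/w5.png",im)
    for i in t: print(*i)
    cv2.imwrite("pics/s5.png",ctrl.read_camera("scene")[160:400,200:520].repeat(2,0).repeat(2,1))
print(ctrl.current_t())
E
```

```text
hit False [0.4853 0.2119 0.2083]
[294.6408 110.8447] [ 38  17 412] [ 0.4997 -0.0997  0.09  ]
[376.325  178.4379] [ 32  24 523] [ 0.5954 -0.1762  0.09  ]
[292.5213 253.436 ] [ 20  20 328] [ 0.4948 -0.2697  0.09  ]
36.1
```

View pics/s5.png

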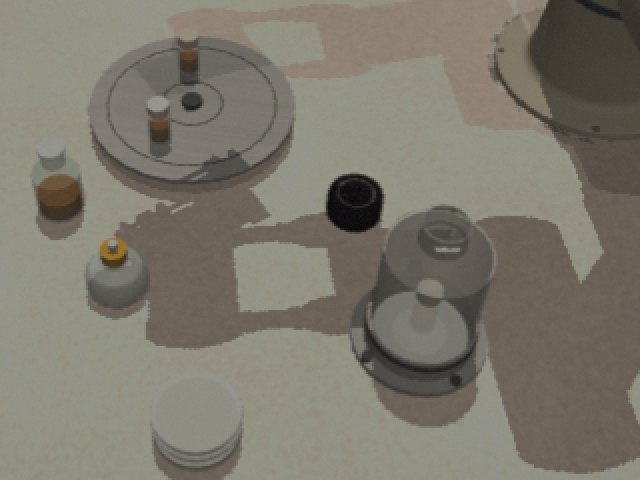

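The first vial is in the jar and the other two have not moved.

```bash
python3 - <<'E'
from h import *
pick(np.array([.591,-.1776])); ctrl.goto((.50,-.02,.33),R(0))
if ctrl.current_grip_width()*91>22 and drop():
    t,im=look(); cv2.imwrite("pics/w6.png",im)
    for i in t: print(*i)
    cv2.imwrite("pics/s6.png",ctrl.read_camera("scene")[160:400,200:520].repeat(2,0).repeat(2,1))
print(ctrl.current_t())
E
```

```text
w 27.380609137902386 30.000059008598328
w 26.85146640514712
hit False [0.4853 0.212  0.2083]
[294.7159 110.9677] [ 39  17 433] [ 0.4998 -0.0998  0.09  ]
[292.4954 253.4164] [ 20  20 329] [ 0.4947 -0.2696  0.09  ]
47.8167
```

View pics/w6.png

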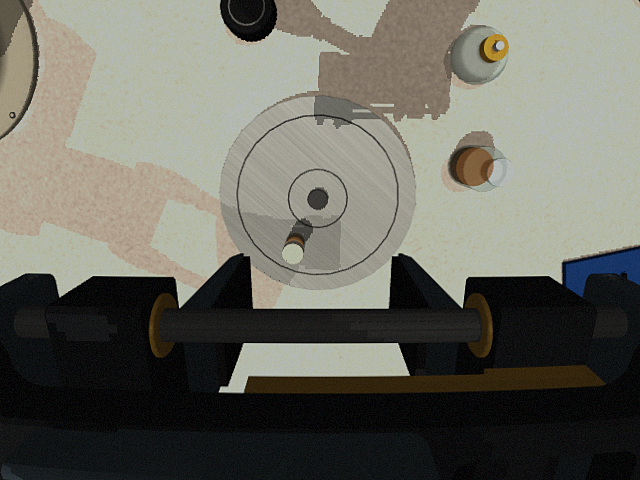

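Only the third vial is left, with its top at (292,253).

```bash
python3 - <<'E'
from h import *
pick(np.array([.4947,-.2696])); ctrl.goto((.50,-.02,.33),R(0))
if ctrl.current_grip_width()*91>22 and drop():
    ctrl.goto((.44,.00,.30),R(0)); ctrl.sleep(.2); p=cam("wrist"); im=ctrl.read_camera("wrist"); cv2.imwrite("pics/w7.png",im)
    print(pix(p,(.44,.03,.034)))
    m=(im.max(2)<60).astype(np.uint8); n,l,st,ce=cv2.connectedComponentsWithStats(m)
    for i in range(1,n):
        if st[i,4]>300: print(st[i],ce[i],onz(p,ce[i],.034))
    s=cv2.resize(ctrl.read_camera("scene")[160:400,200:520],None,fx=1.25,fy=1.25); w=cv2.resize(im,(400,300))
    cv2.imwrite("pics/b7.png",np.hstack([s,w]))
print(ctrl.current_t())
E
```

```text
w 27.24614622908869 29.992514848709106
w 27.227151791898592
hit False [0.4853 0.212  0.2083]
[320.8799 172.9406]
[308  14 103  59 655] [341.6992  56.9221] [0.4624 0.1571 0.034 ]
[ 291  152   56   58 1360] [318.6228 179.9574] [0.4374 0.0218 0.034 ]
[301 165  36  36 977] [318.654  182.5077] [0.4374 0.0188 0.034 ]
[   0  176   49   88 2665] [ 21.0473 221.812 ] [ 0.0586 -0.0289  0.034 ]
[     0    253    640    227 118421] [319.6767 382.4556] [ 0.4393 -0.2559  0.034 ]
58.5667
```

View pics/b7.png

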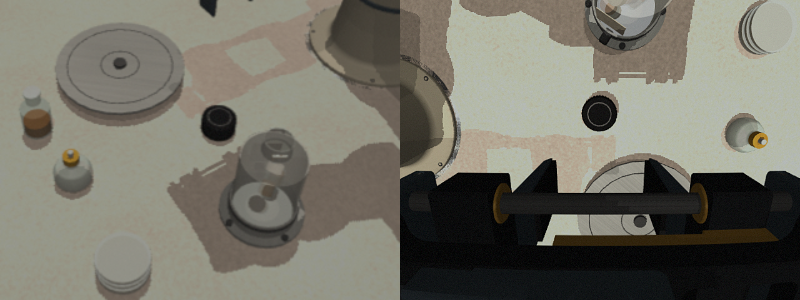

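The carousel is empty and the three vials are in the jar. The cap's ring is at (319,182), about 11 mm from where I set it, so I'll measure it again from closer before gripping.

```bash
cat >> h.py <<'E'
def capring():
    p=cam("wrist"); im=ctrl.read_camera("wrist"); m=(im.max(2)<60).astype(np.uint8); n,l,st,ce=cv2.connectedComponentsWithStats(m)
    o=[(st[i],onz(p,ce[i],.034)) for i in range(1,n) if st[i,4]>300 and abs(st[i,2]-st[i,3])<4 and 250<ce[i][0]<400]
    return o,im
E
python3 - <<'E'
from h import *
ctrl.goto((.4374,.0188-.02,.20),R(0)); ctrl.sleep(.2); o,im=capring()
for i in o: print(*i)
cv2.imwrite("pics/w8.png",im)
E
```

```text
[ 283  154   73   74 3852] [0.4373 0.0211 0.034 ]
```

View pics/w8.png

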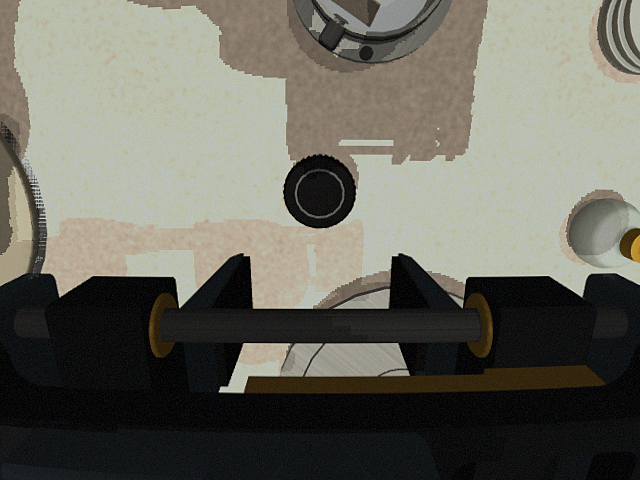

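The cap is upright, ring centred at (320,193). I'll squeeze it along two perpendicular lines to centre it, then grip it and carry it to the jar.

```bash
python3 - <<'E'
from h import *
x,y=.4375,.0200
ctrl.command_gripper(1.0)
ctrl.goto((x,y,.10),R(10)); f0=F(); print(ctrl.move_l((x,y,.007),vel=.06,contact_N=8))
ctrl.command_gripper(0.0); print(ctrl.current_grip_width()*91); ctrl.command_gripper(1.0)
ctrl.move_l((x,y,.10),vel=.1); ctrl.goto((x,y,.10),R(100)); print(ctrl.move_l((x,y,.006),vel=.06,contact_N=8))
ctrl.command_gripper(0.0); print(ctrl.current_grip_width()*91, ctrl.current_grasp_force())
ctrl.move_l((x,y,.15),vel=.1); ctrl.goto((x,y,.29),R(100)); ctrl.goto((*JAR,.29),R(170)); ctrl.sleep(.3); f0=F(); print(f0)
ctrl.move_l((*JAR,.212),vel=.05); z=.210
while z>.183:
    ctrl.move_l((*JAR,z),vel=.03); ctrl.sleep(.1); f=F()-f0; print("%.3f %.4f"%(z,ctrl.current_tool_pos()[2]),f)
    if f[2]>5: break
    z-=.002
print(ctrl.current_t()); np.save("f0.npy",f0)
cv2.imwrite("pics/s9.png",ctrl.read_camera("scene")[200:380,330:530].repeat(3,0).repeat(3,1))
E
```

```text
False
67.5764963303654
False
67.04129795523198 30.000430047512054
[ 0.1825 -0.4815 -0.6132]
0.210 0.2100 [-0.7263  0.1537  0.5811]
0.208 0.2080 [-0.3321  0.5082 -0.8247]
0.206 0.2060 [-0.2484  0.5039 -0.304 ]
0.204 0.2040 [-0.3927  0.3684 -0.9106]
0.202 0.2020 [-0.0106  0.4656 -1.2455]
0.200 0.2000 [-0.7833  0.886  -0.0816]
0.198 0.1980 [ 0.1775  0.5328 -0.2308]
0.196 0.1960 [-0.4777  0.6711 -1.0758]
0.194 0.1940 [-0.6241  0.411  -0.3591]
0.192 0.1920 [ 0.044   0.2489 -0.8229]
0.190 0.1900 [-0.5162  0.0428 -0.223 ]
0.188 0.1880 [-0.0218  0.0382 -0.3798]
0.186 0.1861 [0.933  0.974  1.3927]
0.184 0.1844 [-1.5594  0.5236 10.9793]
77.775
```

View pics/s9.png

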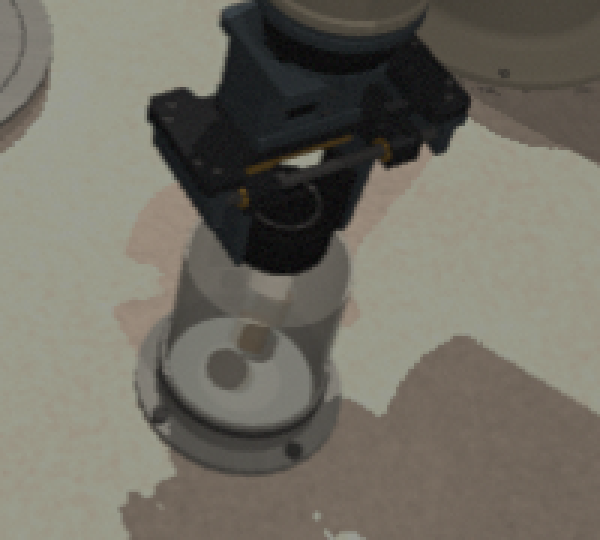

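The cap sits low on the neck, with no lugs resting on lugs. Now I press and turn it clockwise.

```bash
python3 - <<'E'
from h import *
f0=np.load("f0.npy"); z=press(*JAR,f0[2],15,.178)
a,z=turn(*JAR,z,170,-10,step=10,f0=f0,tstop=.7)
print(a,z)
E
```

```text
press z 0.1840 tcp 0.1844 F 10.7
press z 0.1835 tcp 0.1843 F 18.0
160 Fz 7.3 Tz -0.04 z 0.1838 w 0.742 t 78.8
150 Fz 8.4 Tz -0.01 z 0.1832 w 0.741 t 79.2
140 Fz 8.9 Tz 0.08 z 0.1829 w 0.740 t 79.5
130 Fz 10.9 Tz 0.07 z 0.1824 w 0.741 t 79.8
120 Fz 9.7 Tz 0.03 z 0.1820 w 0.738 t 80.2
110 Fz 16.2 Tz 0.06 z 0.1819 w 0.741 t 80.5
100 Fz 16.2 Tz 0.09 z 0.1819 w 0.742 t 80.8
90 Fz 15.8 Tz 0.06 z 0.1819 w 0.740 t 81.1
80 Fz 16.1 Tz 0.07 z 0.1819 w 0.743 t 81.5
70 Fz 15.7 Tz 0.08 z 0.1819 w 0.740 t 81.8
60 Fz 16.3 Tz 0.05 z 0.1819 w 0.740 t 82.1
50 Fz 16.3 Tz 0.08 z 0.1819 w 0.741 t 82.4
40 Fz 15.4 Tz 0.07 z 0.1819 w 0.741 t 82.8
30 Fz 15.8 Tz 0.08 z 0.1819 w 0.738 t 83.1
20 Fz 15.8 Tz 0.07 z 0.1819 w 0.740 t 83.4
10 Fz 13.5 Tz 0.71 z 0.1817 w 0.742 t 83.7
10 0.1809526491941661
```

```bash
python3 - <<'E'
from h import *
f0=np.load("f0.npy")
a,z=turn(*JAR,.1809,10,-20,step=3,f0=f0,tstop=3)
print(a,z)
E
```

```text
7 Fz 11.8 Tz 0.97 z 0.1816 w 0.742 t 84.0
4 Fz 11.7 Tz 1.16 z 0.1812 w 0.742 t 84.2
1 Fz 12.1 Tz 1.04 z 0.1806 w 0.737 t 84.5
-2 Fz 12.8 Tz 0.98 z 0.1801 w 0.741 t 84.7
-5 Fz 13.9 Tz 1.10 z 0.1797 w 0.744 t 85.0
-8 Fz 11.0 Tz 1.17 z 0.1795 w 0.741 t 85.2
-11 Fz 10.4 Tz 1.07 z 0.1790 w 0.742 t 85.5
-14 Fz 11.5 Tz 1.02 z 0.1785 w 0.741 t 85.7
-17 Fz 11.0 Tz 1.05 z 0.1781 w 0.739 t 86.0
-20 Fz 12.6 Tz 1.06 z 0.1776 w 0.740 t 86.2
-20 0.1764
```

The torque held at about 1.05 N·m while the grip slipped, so the cap is at its stop. I'll check with a gentle pull, then release.

```bash
python3 - <<'E'
from h import *
f0=np.load("f0.npy"); z=ctrl.current_tool_pos()[2]
while z<.190:
    z+=.0007; ctrl.move_l((*JAR,z),vel=.02); ctrl.sleep(.1); f=(F()-f0)[2]; print("%.4f %.1f"%(z,f))
    if f<-6: break
ctrl.move_l((*JAR,z-.0007),vel=.02)
ctrl.command_gripper(1.0); ctrl.move_l((*JAR,.30),vel=.1); ctrl.goto((.45,.05,.40),R(0)); ctrl.sleep(.3); print(ctrl.current_t())
s=cv2.resize(ctrl.read_camera("scene")[160:400,200:520],None,fx=1.25,fy=1.25)
q=cv2.resize(ctrl.read_camera("side"),(400,300)); cv2.imwrite("pics/b10.png",np.hstack([s,q]))
E
```

```text
0.1783 2.8
0.1790 -3.9
0.1797 9.3
0.1804 6.1
0.1811 4.7
0.1818 4.5
0.1825 -0.6
0.1832 -14.5
92.25
```

View pics/b10.png

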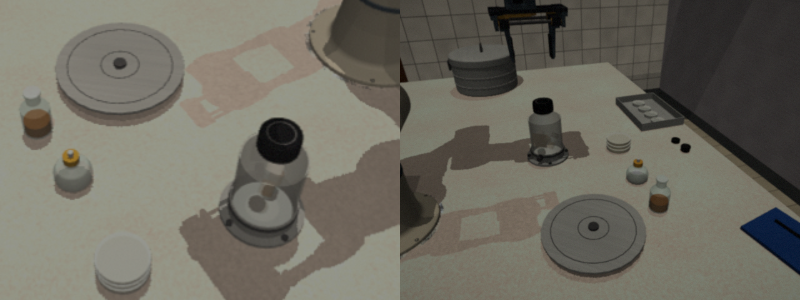

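The pull reached 14.5 N and the cap held. It sits level on the jar, the carousel is empty, and the burner, bottle and dishes have not moved.

```bash
python3 -c "
from bench import ctrl
print(ctrl.sign_off())"
```

```text
the job is handed in; nothing more can be done
None
```

The job is handed in: the three vials that were on the carousel are in the jar, the cap is turned to its stop and held a 14.5 N pull, and the burner, bottle and dishes were not touched, at about 92 s on the robot's clock.

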